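Gauge the fork pad clearance with a taper feeler and hold it

TASK

Pick up the taper feeler by its black bakelite grip, lay its blade flat on the open front of the zinc plate of the setting stand, and slide it straight in between the plate and the sprung bronze fork pad until it drags snugly, with the pad just lifted by it but not forced up. Then stop and finish while still holding the feeler in the gripper at that depth, blade level and pressed between pad and plate, as if for a reading; do not knock the other parts on the shelf about.

Things in the scene. Friction and masses are not known exactly. Their poses are not given: they have to be found in the camera images.
- feeler: Loose taper feeler, about 150 g, lying flat. Black bakelite grip 90 mm long (x), 22 wide (y), 28 tall; from its front (+x) end sticks a bright steel blade 120 mm long, 22 wide, 2 mm thick at the tip, growing evenly to 9 mm at the grip. Blade and grip share one flat underside (z = 0). Origin: centre of the grip's underside; x points to the tip, z up.
- feeler_grip (a point): Best point to take the feeler, near its centre of mass: in the grip, 20 mm ahead of the origin (25 mm behind the grip's front end), 14 mm above its underside; close the fingers across y (22 mm) from above, along the side faces.
- feeler_tip (a point): Middle of the blade's tip at the underside, 165 mm ahead of the feeler's origin; axes as the feeler's.
- gauge_stand: Setting stand fixed on the shelf, left or right, front roughly towards the robot; green base 150 x 96 x 12 mm, origin at the centre of its underside; x points from the open front into the gap, z up. It carries the zinc plate. The piece on the other side, a spring clip with a mainshaft, is to be left alone.
- fork_bracket: Dark steel gantry fixed on the stand (same x and y origin and axes as the stand): two posts 14 mm square at x = 22 mm, y = +-37 mm (60 mm free between them), bridge top 108 mm and guide stem top about 120 mm above the shelf. It carries the fork pad.
- apron (a point): Middle of the open front part of the zinc plate, on its top face: 50 mm above the shelf, 27.5 mm in front (-x) of the stand's origin; axes as the stand's. The flat plate is 120 mm long (x -60 to 60 mm from the stand's origin) and 54 mm wide, so some 60 mm of it lies open in front of the pad, where a blade can be laid on from above.
- pad_nose (a point): Middle of the bronze pad's lower front edge at rest (rounded, radius 4 mm), 5 mm in +x from the stand's origin; axes as the stand's. Pad 50 mm wide (y), 38 long. Its underside lies 3.0 to 4.3 mm above the plate, differing from run to run: the blade begins to drag 17 to 38 mm past this edge, 17 mm later for each mm the plate is pressed down.
- fork_pad (a joint): Lift of the bronze pad, m: 0 at rest, grows as it is raised, end stop 0.010. It slides straight up; a spring presses it down with about 4 N at rest plus 1.5 N per mm of lift. Snug is a lift of about 1 mm (0.3 to 2.5 mm is good; over 5 mm is forced). 17 mm farther in raises it about 1 mm.
- bolt_plate (a joint): How far the zinc plate is pressed down, m: 0 at rest, end stop 0.006. It slides straight down on springs: about 2 N starts it, then 6 N per mm. Drag is about equal to the pressing force, and pulls a held blade down a little: keep the height of first touch while sliding in.
- shaft_clip: Bystander: bright spring clip holder with a ground mainshaft, fixed, base 100 x 80 mm, shaft 140 mm long along its x, 85 mm high.
- release_bearing: Bystander: matt grey ring, 68 mm across, 23 mm high, loose.
- gear: Bystander: dark steel gear, 82 mm across, 26 mm high, loose.
- spare_pad: Bystander: bronze block 50 x 34 x 12 mm, loose.
- oil_can: Bystander: red can, 56 mm across, 120 mm high, loose.
- spanner: Bystander: steel spanner lying flat, loose.
There are look-alikes about, which are no part of the job. Leave any blue or orange look-alike of the feeler alone.

How it is judged:
On the way, in this order (a step that is already met when the one before it is completed fails the run):
1. the feeler is picked up in the gripper, clear of the shelf (height (world z) of feeler above 0.03 m and contact force between the fingers and feeler above 3 N), for 0.2 s.
2. the blade's tip is in the gap under the pad's front edge (x of feeler_tip in the frame of pad_nose above 0.008 m and y of feeler_tip in the frame of pad_nose between -0.015 and 0.015 m and z of feeler_tip in the frame of pad_nose between -0.015 and 0 m), for 0.1 s.
At the end, for the whole second after the job is handed in: Gripper holds the feeler (over 3 N), at rest, level to 0.1 rad, in line with the stand to 0.15 rad; tip over 8 mm past the pad's front edge, within 15 mm of its middle line; blade pressed by pad (over 2 N) and plate (over 0.5 N); pad lifted 0.3 to 2.5 mm, plate down under 5.5 mm (all of step 2 and value of joint fork_pad between 0.0003 and 0.0025 m and contact force between feeler and fork_bracket above 2 N and contact force between feeler and gauge_stand above 0.5 N and value of joint bolt_plate below 0.0055 m and contact force between the fingers and feeler above 3 N and angle between feeler's own z axis and vertical below 0.1 rad and angle between the x axis of feeler and the x axis of gauge_stand, either way round below 0.15 rad and height (world z) of feeler above 0.035 m and linear speed of feeler below 0.01 m/s); the arm keeps its last pose, push and grip.
It fails at once if the pad is forced up by more than 5 mm (value of joint fork_pad above 0.005 m).
It fails at once if a loose part on the shelf is knocked by more than 30 mm (distance of any of release_bearing, gear, spare_pad, oil_can, spanner from where it was at the start of the episode above 0.03 m).
It fails at once if the mainshaft in its clip is struck (over 10 N) (contact force between shaft_clip and the arm above 10 N or contact force between shaft_clip and the fingers above 10 N or contact force between shaft_clip and feeler above 10 N).
It also fails if it takes over 54 s, if anything falls off the work surface, if the arm or the gripper's body presses on something with over 40 N, if the wrist force passes 120 N, or if a joint passes its speed limit or range.

ROBOT

A 6-joint arm with a two-finger parallel gripper is mounted at the origin on the work surface. World frame = base frame: x ahead of the robot, y to its left, z up, the work surface at z = 0. Lengths are in m, angles in rad, forces in N, time in s.
With the tool pointing down it reaches from about 0.35 to 0.85 m from the base axis. Payload 8.1 kg.
Tool frame: the origin (TCP) lies on the centre line of the jaws, within the pads' length; the fingertips stand 17 mm ahead of it and the grasp point (between the pads) lies 2 mm behind it; z points along the fingers, y is the line along which they close (so a half turn about z gives the same grasp; the last joint's range is limited). The gripper opens to 93 mm and grips with 3 to 60 N. Pads are 15 mm wide; open, the fingers measure 128 mm over their backs; the gripper's body (75 mm by 188 mm) begins 65 mm behind the grasp point.
Start: joints at [1.043, 0.13, 1.488, -0, 1.523, -0.085], TCP at [0.257, 0.542, 0.236] pointing down, gripper open.
Joint ranges: [-2.96, 2.96], [-0.89, 2.26], [0.02, 2.5], [-1.34, 4.48], [0, 2.73], [-2.66, 2.66]. Speed limits (rad/s): [2.39, 2.39, 2.79, 3.14, 3.14, 3.14].

INTERFACE

Orientations are given as a rotation vector (axis times angle).
In Python, from plant import robot, optics, close_job, models gives the robot as it stands.
- The arm moves only by the shell command python3 -m inch 'ROWS' [OPENING] [FORCE]. ROWS is a JSON object of lists of equal length, an entry for each row: "travel": the shift along the tool's x, y, z in m, a list of three; "spin": the turn about the tool's z in rad. In form: {"travel": [[x, y, z], ...], "spin": [spin, ...]}. A call has 1 to 10 rows; each row is the pose to reach, as a shift and turn from the pose commanded when the call began, along the tool's axes at that moment; what a row does not reach only later rows make up. A row lasts 1/12 s, in which the tool goes at most 41.7 mm and 7.16 degrees, less where a joint would pass 70% of its speed; a pose out of reach is approached as far as the arm can. A call with a gripper value outside its range is refused whole. OPENING is the closure, from 0 (fully open) to 1 (shut), set as the call begins (- or left out, the last holds). The fingers move at their own pace and stop on an object; FORCE is the grip in N (left out, the last holds). Time passes only in rows, so rows that repeat a pose let the fingers close. It gives the time, the measured TCP pose, the force, the opening and the grip force at its end, in the units of the state.
- robot.read_state(): the state, without advancing time (a new reading comes with each control period).
- optics.read_camera(name): name is "side" or "top"; returns (picture, depth): 384x512x3 uint8, red, green, blue; 384x512 float32, m along the optical axis (not along the pixel's ray), 0 where there is no reading.
- optics.camera_info(name): a dict with "camera_matrix" (3x3 intrinsics, pixels), "dist" ([k1, k2, p1, p2, k3] as OpenCV has them; the pictures are not rectified), "view" (4x4, takes a point from world to camera coordinates). Camera axes: x right, y down, z forward; pixel columns grow to the right and rows downward; lengths in m; the calibration is good to about 2 mm. A picture is of the moment at which its call begins. camera_info takes no time and is no camera call.
- close_job(): hands the job in; it is judged then, once.
Trained networks look in the newest picture that a camera, given by its name, has taken for a name from the list of things; names that differ only in an ending like _2 or _b are one class to them, and where a whole thing is asked for, a point or a joint stands for the part that bears it (a point fixed in the world has none). Each returns a list of dicts, best first, with "p" (0 to 1); they miss things now and then, are a little off and sometimes report something else, mostly with a low value. They report only what shows in the picture. A call takes as long as a camera call. They do not tell look-alikes from the thing itself.
- models.look_for(camera, name): "centre" ([x, y, z] in m, in world coordinates, good to about 4 mm: the middle of the surface that is visible of it).
- models.masks_of(camera, name): "region" (384x512 bool, what is visible of it).
The state is a dict: "t": time; "q": joint angles; "dq": joint speeds; "joint_torque": joint torques, N m; "tool_pos": TCP position; "orientation": TCP orientation; "force": force on the tool from outside, world axes, zero at the start; "wrist_torque": the same for the moment, N m; "opening": finger opening in m; "gripper_force": force on a finger pad.
Only numpy, scipy, OpenCV 4.12 (cv2) and the standard library are available. Lean on these libraries where they do the work, as an engineer would, in place of code of your own. Each camera call takes 0.05 s, during which the arm holds its last target. There are 200 camera calls.

## Working session

There is one attempt and no reset: what is moved stays moved. The work goes in short steps, Python scripts to look and compute and a shell command to move; the robot and the scene stay as the last step left them, time stands still between calls to the robot, and variables do not carry over. Pictures are saved under pics/ and viewed, at most 10 in all, crops included, and the job is handed in when it is done.

```bash
mkdir -p pics; ls; cat > h.py <<'E'
import numpy as np, cv2
from plant import robot, optics, close_job, models
def snap(c,name=None):
    im,d=optics.read_camera(c)
    if name: cv2.imwrite('pics/'+name+'.png',cv2.cvtColor(im,cv2.COLOR_RGB2BGR))
    return im,d
def cloud(c,d):
    i=optics.camera_info(c);K=np.array(i['camera_matrix']);V=np.array(i['view'])
    h,w=d.shape;u,v=np.meshgrid(np.arange(w),np.arange(h))
    n=cv2.undistortPoints(np.stack([u,v],-1).reshape(-1,1,2).astype(np.float64),K,np.array(i['dist'])).reshape(h,w,2)
    P=np.dstack([n*d[...,None],d]); P=(P-V[:3,3])@V[:3,:3]
    P[d<=0]=np.nan
    return P
E
python3 - <<'E'
from h import *
s=robot.read_state();print({k:np.round(v,3) for k,v in s.items()})
ims=[]
for c in('top','side'):
    im,d=snap(c,c+'0'); np.save(c+'0.npy',d)
    V=np.array(optics.camera_info(c)['view']);print(c,np.round(-V[:3,:3].T@V[:3,3],3))
    for n in('feeler','gauge_stand','fork_bracket','shaft_clip','release_bearing','gear','spare_pad','oil_can','spanner'):
        r=models.look_for(c,n);print(c,n,[(np.round(x['centre'],3).tolist(),round(x['p'],2)) for x in r])
E
```

```text
pics
{'t': np.float64(0.0), 'q': array([ 1.043,  0.131,  1.489,  0.   ,  1.523, -0.085]), 'dq': array([ 0.002, -0.   ,  0.002, -0.   , -0.   ,  0.001]), 'joint_torque': array([ 2.0000e-03, -5.5985e+01, -4.9177e+01,  7.7000e-02,  3.5000e-02,
       -0.0000e+00]), 'tool_pos': array([0.257, 0.542, 0.235]), 'orientation': array([-6.900e-01, -3.064e+00,  3.000e-03]), 'force': array([-0.007, -0.957, -0.151]), 'wrist_torque': array([-0.041, -0.008,  0.003]), 'gripper_force': np.float64(0.0), 'opening': np.float64(0.093)}
top [0.472 0.013 0.917]
top feeler [([0.544, 0.004, 0.009], 0.88), ([0.37, 0.148, 0.007], 0.82), ([0.33, -0.1, 0.01], 0.75), ([0.609, 0.187, 0.069], 0.64)]
top gauge_stand [([0.57, -0.205, 0.01], 0.98)]
top fork_bracket [([0.618, -0.209, 0.108], 0.97)]
top shaft_clip [([0.606, 0.186, 0.067], 0.61)]
top release_bearing [([0.757, -0.037, 0.024], 0.59)]
top gear [([0.565, -0.384, 0.021], 0.92)]
top spare_pad [([0.509, 0.395, 0.011], 0.84), ([0.614, -0.204, 0.107], 0.41), ([0.744, -0.246, 0.008], 0.26)]
top oil_can []
top spanner [([0.746, -0.243, 0.003], 0.74)]
side [ 0.306 -0.743  0.87 ]
side feeler [([0.336, -0.1, 0.006], 0.89), ([0.517, 0.003, 0.006], 0.84), ([0.386, 0.144, 0.005], 0.74)]
side gauge_stand [([0.57, -0.238, 0.01], 0.71), ([0.613, -0.223, 0.075], 0.55)]
side fork_bracket [([0.612, -0.224, 0.077], 0.63)]
side shaft_clip [([0.606, 0.181, 0.046], 0.61)]
side release_bearing [([0.748, -0.048, 0.02], 0.74)]
side gear [([0.558, -0.395, 0.022], 0.94)]
side spare_pad [([0.567, -0.24, 0.012], 0.71), ([0.699, 0.336, 0.077], 0.48)]
side oil_can [([0.7, 0.337, 0.075], 0.92), ([0.611, -0.224, 0.074], 0.28)]
side spanner [([0.747, -0.252, 0.012], 0.58)]
```

View pics/top0.png

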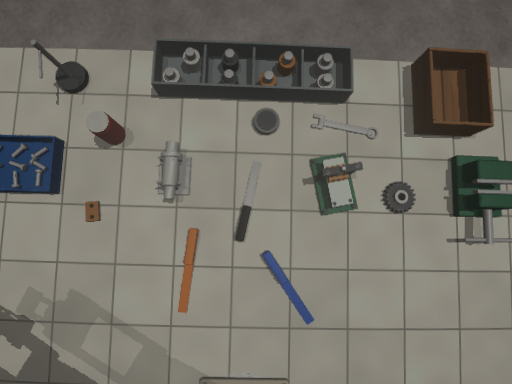

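View pics/side0.png

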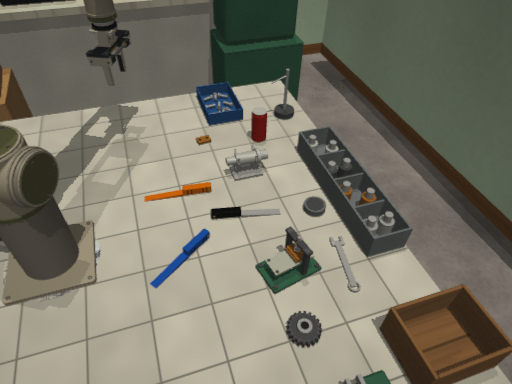

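Top picture: there are three feeler candidates. The blue one is at (288,287), the orange one at (188,270), and the black grip with a bright blade at (243,222)→(255,165). Only the last fits the description. The stand is at (333,183) with its open front facing down in the image, towards the robot. The side view agrees, with the black grip at (227,212) and the stand at (288,262).

```bash
python3 - <<'E'
from h import *
out=[]
t=cv2.imread('pics/top0.png'); 
cv2.imwrite('pics/crop0.png',cv2.resize(t[130:250,220:370],None,fx=5,fy=5,interpolation=cv2.INTER_CUBIC)[:600,:750])
near={'feeler':(.53,.003),'gauge_stand':(.59,-.21),'fork_bracket':(.615,-.215)}
for c in('top','side'):
    im,d=snap(c); P=cloud(c,d); np.save(c+'P.npy',P); np.save(c+'im.npy',im)
    ok=np.isfinite(P[...,2])
    # table level
    tb=ok&(abs(P[...,2])<.01)&(P[...,0]>.4)&(P[...,0]<.7)&(abs(P[...,1])<.3)
    print(c,'table z',np.round(np.percentile(P[tb][:,2],[10,50,90]),4))
    for n in ('feeler','gauge_stand'):
        for r in models.masks_of(c,n):
            m=r['region']&ok; Q=P[m]; ce=np.median(Q,0)
            if np.hypot(*(ce[:2]-near[n]))>.06: continue
            print(c,n,round(r['p'],2),m.sum(),np.round(ce,3)); np.save(f'm_{c}_{n}.npy',m)
            if n=='feeler':
                g=im.mean(-1)[m]<70
                for nm,S in(('all',Q),('dark',Q[g]),('bright',Q[~g])):
                    R=cv2.minAreaRect((S[:,:2]*1000).astype(np.float32)); 
                    mu=S[:,:2].mean(0);w,v=np.linalg.eigh(np.cov((S[:,:2]-mu).T));a=v[:,1]*np.sign(v[0,1])
                    print(nm,len(S),'rect',np.round(R[0],1),np.round(R[1],1),round(R[2],1),'mean',np.round(mu,4),'ang',round(np.degrees(np.arctan2(a[1],a[0])),2),'z',np.round(np.percentile(S[:,2],[5,50,95]),4))
            else:
                for lo,hi in((.005,.02),(.04,.06),(.1,.125)):
                    S=Q[(Q[:,2]>lo)&(Q[:,2]<hi)]
                    if len(S)<10: continue
                    R=cv2.minAreaRect((S[:,:2]*1000).astype(np.float32)); print(lo,len(S),np.round(R[0],1),np.round(R[1],1),round(R[2],1),'z',np.round(np.percentile(S[:,2],[5,50,95]),4))
E
```

```text
top table z [-0.0013  0.0008  0.0031]
top feeler 0.61 680 [0.545 0.004 0.01 ]
all 680 rect [549.5   2.8] [ 22.6 209.5] 79.0 mean [0.5458 0.0035] ang -10.76 z [0.0029 0.0098 0.0305]
dark 294 rect [489.   14.3] [21.3 86.3] 79.4 mean [0.4891 0.0143] ang -10.69 z [0.0258 0.0285 0.0312]
bright 386 rect [560.4   0.7] [ 22.6 187.2] 79.0 mean [ 0.589  -0.0047] ang -10.85 z [0.0024 0.0067 0.0114]
top gauge_stand 0.82 1560 [ 0.578 -0.207  0.016]
0.005 836 [ 597.8 -217.4] [148.4  95.8] 12.1 z [0.0101 0.0129 0.0167]
0.04 714 [ 598.4 -218. ] [120.3  55.3] 12.5 z [0.0477 0.0507 0.0534]
side table z [-0.0031 -0.0008  0.0019]
side feeler 0.78 498 [0.517 0.001 0.01 ]
all 498 rect [5.437e+02 3.000e-01] [ 24.3 205.3] 79.4 mean [5.27e-01 4.00e-04] ang -9.26 z [0.0007 0.0097 0.0285]
dark 279 rect [486.1  11.3] [23.7 87.9] 79.4 mean [0.4855 0.0069] ang -10.82 z [0.0066 0.024  0.0291]
bright 219 rect [570.   -4.7] [ 24.2 151.8] 79.6 mean [ 0.5799 -0.0079] ang -9.72 z [-0.0003  0.0044  0.0082]
side gauge_stand 0.8 1470 [ 0.569 -0.241  0.012]
0.005 869 [ 593.9 -219.9] [150.4  97.6] 12.3 z [0.0076 0.0111 0.0147]
0.04 516 [ 594.7 -224.4] [126.   64.3] 1.7 z [0.0454 0.0489 0.0516]
```

View pics/crop0.png

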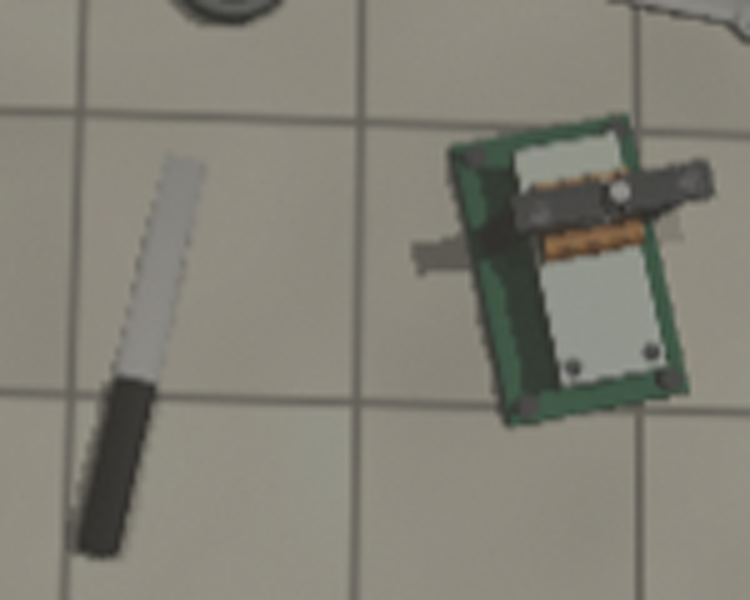

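The enlarged crop confirms the black-gripped, bright-bladed feeler, with its grip at crop (118,470) and tip at (185,158). The stand's plate is at crop (590,290), open front downwards, and the pad's front edge is near y=250. The two views agree with each other. The feeler's origin is about (0.4875, 0.0128) with heading -10.7°. The stand is about (0.596, -0.2187) with heading 12.2°, and the plate top is at about 50 mm.

```bash
cat > go.py <<'E'
import sys
from h import *
from scipy.spatial.transform import Rotation as R
s=robot.read_state();M=R.from_rotvec(s['orientation']).as_matrix()
x,y,z,h=map(float,sys.argv[1:5])
hd=np.degrees(np.arctan2(M[1,0],M[0,0]))
tr=M.T@(np.array([x,y,z])-s['tool_pos'])
print('t',s['t'],'pos',np.round(s['tool_pos'],4),'heading',round(hd,2),'tilt',np.round(M[:,2],3),'F',np.round(s['force'],2),'op',round(float(s['opening']),4),'gf',s['gripper_force'])
print('travel',np.round(tr,4),'spin',round(-np.radians((h-hd+180)%360-180),4))
E
python3 go.py .5071 .0091 .15 169.25
```

```text
t 1.3 pos [0.2571 0.5421 0.2356] heading 154.63 tilt [ 0. -0. -1.] F [-0.31 -0.23 -0.66] op 0.0924 gf 0.0
travel [-0.4543 -0.3745  0.0856] spin -0.2552
```

```bash
python3 -m inch '{"travel":[[-0.03,-0.025,0],[-0.06,-0.05,0],[-0.09,-0.075,0.0],[-0.12,-0.1,0],[-0.15,-0.125,0],[-0.18,-0.15,0],[-0.21,-0.175,0],[-0.24,-0.2,0],[-0.27,-0.225,0],[-0.3,-0.25,0]],"spin":[-0.03,-0.06,-0.09,-0.12,-0.15,-0.18,-0.21,-0.24,-0.255,-0.255]}' 0.35 50; python3 go.py .5071 .0091 .1 169.25
```

```text
t: 2.13
tool_pos: [0.4214, 0.186, 0.236]
orientation: [0.292, 3.127, 0.001]
force: [0.9, 0.6, -0.1]
opening: 0.0602
gripper_force: 0.0
t 2.1333 pos [0.4214 0.186  0.236 ] heading 169.32 tilt [ 0.001  0.    -1.   ] F [ 0.89  0.58 -0.05] op 0.0602 gf 0.0
travel [-0.1169 -0.158   0.136 ] spin 0.0011
```

```bash
python3 -m inch '{"travel":[[-0.02,-0.027,0.02],[-0.04,-0.053,0.04],[-0.06,-0.08,0.06],[-0.08,-0.107,0.085],[-0.1,-0.135,0.11],[-0.117,-0.158,0.136],[-0.117,-0.158,0.136],[-0.117,-0.158,0.136]],"spin":[0,0,0,0,0,0,0,0]}'; python3 go.py .5071 .0091 .021 169.25
python3 - <<'E'
from h import *
im,d=snap('side','side1'); i,_=snap('top')
a=cv2.imread('pics/side1.png')[130:260,150:310]; b=cv2.cvtColor(i,cv2.COLOR_RGB2BGR)[130:260,170:330]
cv2.imwrite('pics/pre.png',cv2.resize(np.hstack([a,b]),None,fx=2.5,fy=2.5))
E
```

```text
t: 2.8
tool_pos: [0.5051, 0.0094, 0.0975]
orientation: [-0.299, -3.123, -0.0]
force: [-0.3, 0.0, -0.2]
opening: 0.0606
gripper_force: 0.0
t 2.8 pos [0.5051 0.0094 0.0975] heading 169.07 tilt [-0.004  0.    -1.   ] F [-0.27  0.03 -0.21] op 0.0606 gf 0.0
travel [-0.0023  0.0001  0.0765] spin -0.0032
```

View pics/pre.png

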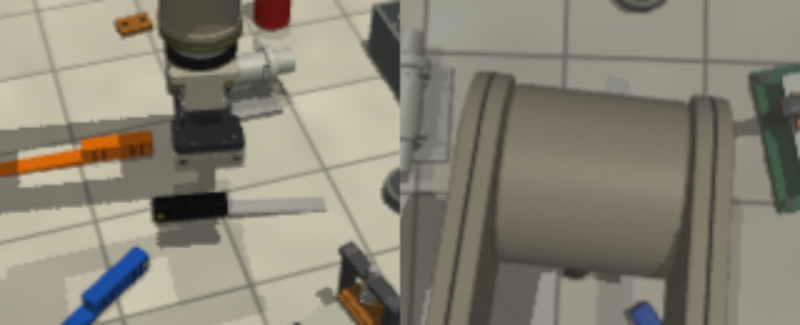

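The gripper hangs above the black grip at crop (190,207) in the side view. The top view is hidden by the arm. I'll descend.

```bash
python3 -m inch '{"travel":[[-0.001,0,0.02],[-0.001,0,0.04],[-0.001,0,0.06],[-0.001,0,0.07],[-0.001,0,0.077],[-0.001,0,0.077],[-0.001,0,0.077]],"spin":[0,0,0,0,0,0,0]}'; python3 go.py .5071 .0091 .021 169.25
```

```text
t: 3.48
tool_pos: [0.508, 0.0109, 0.0236]
orientation: [0.293, 3.127, 0.0]
force: [1.0, -0.2, 0.2]
opening: 0.0604
gripper_force: 0.0
t 3.4833 pos [0.508  0.0109 0.0236] heading 169.28 tilt [ 0.001 -0.    -1.   ] F [ 1.02 -0.17  0.22] op 0.0604 gf 0.0
travel [ 0.0006 -0.0019  0.0026] spin 0.0006
```

```bash
python3 -m inch '{"travel":[[0,0,0.0025],[0,0,0.0025],[0,0,0.0025],[0,0,0.0025],[0,0,0.0025],[0,0,0.0025],[0,0,0.0025],[0,0,0.0025],[0,0,0.0025]],"spin":[0,0,0,0,0,0,0,0,0]}' 1 50; python3 go.py .5071 .0091 .021 169.25
```

```text
t: 4.23
tool_pos: [0.5075, 0.0104, 0.0203]
orientation: [0.295, 3.128, -0.0]
force: [-0.9, -0.6, 2.2]
opening: 0.0222
gripper_force: 50.0
t 4.2333 pos [0.5075 0.0104 0.0203] heading 169.24 tilt [ 0. -0. -1.] F [-0.88 -0.62  2.23] op 0.0222 gf 49.98709201812744
travel [ 0.0002 -0.0014 -0.0007] spin -0.0002
```

```bash
python3 -m inch '{"travel":[[0,0,-0.01],[0,0,-0.03],[0,0,-0.06],[0,0,-0.09],[0,0,-0.1],[0,0,-0.1],[0,0,-0.1]],"spin":[0,0,0,0,0,0,0]}'; python3 go.py .4396 -.2525 .12 192.2
```

```text
t: 4.82
tool_pos: [0.5076, 0.0105, 0.1202]
orientation: [0.294, 3.127, 0.0]
force: [0.5, 0.2, -2.7]
opening: 0.0216
gripper_force: 50.0
t 4.8167 pos [0.5076 0.0105 0.1202] heading 169.24 tilt [ 0.001 -0.    -1.   ] F [ 0.48  0.17 -2.7 ] op 0.0216 gf 49.98498201370239
travel [ 1.77e-02 -2.71e-01  1.00e-04] spin -0.4007
```

```bash
python3 -m inch '{"travel":[[0.002,-0.03,0],[0.004,-0.06,0],[0.006,-0.09,0],[0.008,-0.12,0],[0.01,-0.15,0],[0.012,-0.18,0],[0.014,-0.21,0],[0.016,-0.24,0],[0.0177,-0.26,0],[0.0177,-0.271,0]],"spin":[-0.04,-0.08,-0.12,-0.16,-0.2,-0.24,-0.28,-0.33,-0.37,-0.401]}'; python3 -m inch '{"travel":[[0,0,0],[0,0,0],[0,0,0]],"spin":[0,0,0]}'; python3 go.py .4396 -.2525 .12 192.2
python3 - <<'E'
from h import *
for c in('top','side'):
    im,d=snap(c,c+'2'); P=cloud(c,d); ok=np.isfinite(P[...,2])
    np.save(c+'P2.npy',P)
    for r in models.masks_of(c,'feeler'):
        m=r['region']&ok; Q=P[m]; ce=np.median(Q,0)
        if ce[2]<.04: continue
        print(c,round(r['p'],2),m.sum(),np.round(ce,3))
        B=Q[(Q[:,2]>.08)&(Q[:,2]<.135)]
        mu=B[:,:2].mean(0);w,v=np.linalg.eigh(np.cov((B[:,:2]-mu).T));a=v[:,1]*np.sign(v[0,1])
        s=(B[:,:2]-mu)@a
        rc=cv2.minAreaRect((B[:,:2]*1000).astype(np.float32))
        e=mu+a*s.max(); print('heading',np.degrees(np.arctan2(a[1],a[0])).round(2),'tip',e.round(4),'rect',np.round(rc[0],1),np.round(rc[1],1),round(rc[2],1))
        for k in np.arange(s.max(),s.max()-.12,-.02): 
            q=B[(s<=k)&(s>k-.02)]; print(np.round(np.median(q,0),4),len(q))
a=cv2.imread('pics/side2.png')[170:330,160:340]; b=cv2.imread('pics/top2.png')[130:290,260:440]
cv2.imwrite('pics/stage.png',cv2.resize(np.hstack([a,b]),(800,356)))
E
```

```text
t: 5.65
tool_pos: [0.437, -0.2538, 0.1173]
orientation: [0.334, -3.12, -0.004]
force: [0.2, -0.0, -1.5]
opening: 0.0217
gripper_force: 50.0
t: 5.9
tool_pos: [0.4387, -0.2512, 0.1185]
orientation: [0.333, -3.122, -0.003]
force: [0.2, 0.9, -1.8]
opening: 0.0219
gripper_force: 50.0
t 5.9 pos [ 0.4387 -0.2512  0.1185] heading -167.84 tilt [-0.002  0.002 -1.   ] F [ 0.21  0.87 -1.8 ] op 0.0219 gf 49.98501420021057
travel [-0.0006 -0.0014 -0.0015] spin -0.0007
top 0.79 595 [ 0.516 -0.235  0.104]
heading 11.06 tip [ 0.5814 -0.2222] rect [ 478.5 -243.7] [210.2  23. ] 12.3
[ 0.5719 -0.2243  0.1013] 78
[ 0.5513 -0.2273  0.1029] 86
[ 0.5324 -0.2319  0.1037] 85
[ 0.5137 -0.2355  0.1049] 90
[ 0.4932 -0.2394  0.1064] 93
[ 0.4762 -0.2434  0.1073] 66
side 0.69 430 [ 0.413 -0.261  0.117]
heading 13.74 tip [ 0.5803 -0.2217] rect [ 477.  -244.4] [211.4  22.4] 12.3
[ 0.5702 -0.2237  0.1007] 49
[ 0.5518 -0.2297  0.1019] 56
[ 0.535  -0.2326  0.1025] 41
[nan nan nan] 0
[nan nan nan] 0
[nan nan nan] 0
  return _methods._mean(a, axis=axis, dtype=dtype,
  ret = um.true_divide(
```

View pics/stage.png

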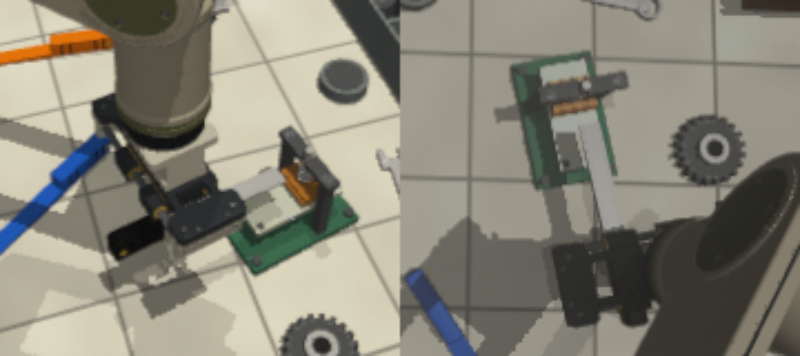

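Side and top views: the feeler is in the jaws with the blade level over the plate (side crop (262,183), top crop (598,170)). It is in line with the stand and within 1 mm of its middle line. The tip is about 20 mm in front of the nose. I'll lower it in stages, watching the force.

```bash
python3 -m inch '{"travel":[[0,0,0.015],[0,0,0.03],[0,0,0.04],[0,0,0.044],[0,0,0.044],[0,0,0.044],[0,0,0.044],[0,0,0.044]],"spin":[0,0,0,0,0,0,0,0]}'; for i in 1; do python3 -m inch '{"travel":[[0,0,0],[0,0,0],[0,0,0]],"spin":[0,0,0]}'; done; python3 go.py .4396 -.2525 .0703 192.2; python3 - <<'E'
from h import *
f=[]
for i in range(6):
    optics.read_camera('side'); s=robot.read_state(); f.append(np.r_[s['force'],s['tool_pos'][2]*1000,s['wrist_torque']])
print(np.round(f,2))
E
```

```text
t: 6.77
tool_pos: [0.4401, -0.2529, 0.0771]
orientation: [-0.334, 3.123, -0.002]
force: [-0.2, 0.1, -0.8]
opening: 0.0218
gripper_force: 50.0
t: 7.02
tool_pos: [0.4396, -0.2526, 0.0765]
orientation: [-0.334, 3.123, -0.001]
force: [0.9, -0.6, -1.2]
opening: 0.0217
gripper_force: 50.0
t 7.0167 pos [ 0.4396 -0.2526  0.0765] heading -167.79 tilt [ 0. -0. -1.] F [ 0.88 -0.64 -1.19] op 0.0217 gf 49.98510718345642
travel [0.     0.0002 0.0062] spin 0.0002
[[ 3.100e-01 -9.400e-01 -1.230e+00  7.636e+01  2.000e-02  1.000e-02
  -3.000e-02]
 [-2.800e-01 -8.300e-01 -1.970e+00  7.629e+01  1.000e-02 -1.000e-02
  -1.000e-02]
 [-7.200e-01  1.900e-01 -1.540e+00  7.624e+01  4.000e-02 -1.000e-02
   2.000e-02]
 [-1.700e-01 -2.300e-01 -1.150e+00  7.618e+01  5.000e-02  9.000e-02
   3.000e-02]
 [ 2.100e-01 -4.000e-02 -7.700e-01  7.617e+01  4.000e-02  3.000e-02
  -2.000e-02]
 [-5.900e-01  3.600e-01 -1.320e+00  7.612e+01  4.000e-02 -1.000e-02
   0.000e+00]]
```

```bash
cat > f.py <<'E'
from h import *
f=[]
for i in range(5):
    optics.read_camera('side'); s=robot.read_state(); f.append(np.r_[s['force'],s['wrist_torque'],s['tool_pos']*1000])
f=np.array(f);u=np.array([.9774,.2113]);n=np.array([-.2113,.9774])
m=f.mean(0);print('t %.2f Fz %.2f Fx_stand %.2f Tn %.3f Tu %.3f pos'%(s['t'],m[2],m[:2]@u,m[3:5]@n,m[3:5]@u),np.round(m[6:],2),'last',np.round(f[-1,6:],2),'gf',round(float(s['gripper_force']),1))
E
m='{"travel":[[0,0,0.0005],[0,0,0.0005],[0,0,0.0005]],"spin":[0,0,0]}'
python3 -m inch '{"travel":[[0,0,0.002],[0,0,0.004],[0,0,0.0045],[0,0,0.0045],[0,0,0.0045],[0,0,0.0045]],"spin":[0,0,0,0,0,0]}' | head -2; python3 f.py
python3 -m inch '{"travel":[[0,0,0.0005],[0,0,0.0005],[0,0,0.0005]],"spin":[0,0,0]}' >/dev/null; python3 f.py
python3 -m inch '{"travel":[[0,0,0.0005],[0,0,0.0005],[0,0,0.0005]],"spin":[0,0,0]}' >/dev/null; python3 f.py
```

```text
t: 7.82
tool_pos: [0.4395, -0.2524, 0.0716]
t 8.07 Fz -1.50 Fx_stand -0.19 Tn 0.011 Tu 0.049 pos [ 439.51 -252.51   71.72] last [ 439.51 -252.52   71.73] gf 50.0
t 8.57 Fz -1.28 Fx_stand -0.08 Tn -0.018 Tu 0.038 pos [ 439.44 -252.45   71.12] last [ 439.44 -252.45   71.14] gf 50.0
t 9.07 Fz -1.30 Fx_stand -0.17 Tn -0.006 Tu 0.083 pos [ 439.45 -252.46   70.63] last [ 439.47 -252.47   70.67] gf 50.0
```

```bash

python3 -m inch '{"travel":[[0,0,0.0005],[0,0,0.0005],[0,0,0.0005]],"spin":[0,0,0]}' >/dev/null; python3 f.py
python3 -m inch '{"travel":[[0,0,0.0004],[0,0,0.0004],[0,0,0.0004]],"spin":[0,0,0]}' >/dev/null; python3 f.py
```

```text
t 9.57 Fz -1.19 Fx_stand 0.45 Tn -0.096 Tu 0.049 pos [ 439.51 -252.5    70.19] last [ 439.5  -252.53   70.2 ] gf 50.0
t 10.07 Fz 1.00 Fx_stand -1.41 Tn -0.080 Tu 0.031 pos [ 439.51 -252.54   69.86] last [ 439.5  -252.53   69.83] gf 50.0
```

First touch is at TCP z ≈ 70.0 mm. I'll store a depth baseline of the pad, then slide in at this height.

```bash
cat > pad.py <<'E'
import sys
from h import *
out={}
for c in('top','side'):
    D=[];
    for i in range(4):
        im,d=optics.read_camera(c); D.append(np.where(d>0,d,np.nan))
    d=np.nanmean(D,0); P=cloud(c,np.nan_to_num(d))
    L=(P-[.596,-.2187,0])
    u=np.array([.9774,.2113]);n=np.array([-.2113,.9774]); X=L[...,:2]@u;Y=L[...,:2]@n;Z=L[...,2]
    hsv=cv2.cvtColor(im,cv2.COLOR_RGB2HSV); br=(hsv[...,1]>90)&(hsv[...,0]<25)
    m=br&(abs(X-.02)<.035)&(abs(Y)<.035)&(Z>.05)&(Z<.09)
    st=(abs(X-.022)<.012)&(abs(Y)<.012)&(Z>.113)&(Z<.13)
    br2=(X>.005)&(X<.04)&(abs(Y)<.045)&(Z>.1)&(Z<.1125)
    for k,q in(('pad',m),('stem',st),('bridge',br2)): out[c+k]=q
    np.save(f'{c}_{sys.argv[1]}_d.npy',d)
    if sys.argv[1]=='base':
        for k in('pad','stem','bridge'): np.save(f'{c}{k}_m.npy',out[c+k])
    b=np.load(f'{c}_base_d.npy')
    for k in('pad','stem','bridge'):
        mk=np.load(f'{c}{k}_m.npy')
        if c+k and k=='pad': mk=cv2.erode(mk.astype(np.uint8),np.ones((2,2)))>0
        v=(b-d)[mk]; ys,xs=np.nonzero(mk)
        print(c,k,mk.sum(),'z',np.round(np.nanmean(P[mk][:,2])*1000,2) if mk.any() else '','rise along axis mm',np.round(1000*np.nanmedian(v),2) if mk.any() else '')
    cy,cx=np.nonzero(m); print(c,'bronze centroid',cx.mean().round(2),cy.mean().round(2),m.sum())
    if len(sys.argv)>2: cv2.imwrite(f'pics/{c}_{sys.argv[1]}.png',cv2.cvtColor(im,cv2.COLOR_RGB2BGR))
print(robot.read_state()['t'])
E
python3 pad.py base
```

```text
top pad 69 z 63.76 rise along axis mm 0.0
top stem 18 z 119.53 rise along axis mm 0.0
top bridge 268 z 109.33 rise along axis mm 0.0
top bronze centroid 338.19 177.41 97
side pad 137 z 64.05 rise along axis mm 0.0
side stem 14 z 118.03 rise along axis mm 0.0
side bridge 224 z 107.23 rise along axis mm 0.0
side bronze centroid 294.09 252.92 176
10.4667
```

```bash
python3 -m inch '{"travel":[[-0.003,0,0],[-0.007,0,0],[-0.011,0,0],[-0.015,0,0],[-0.019,0,0],[-0.023,0,0],[-0.027,0,0],[-0.03,0,0],[-0.03,0,0],[-0.03,0,0]],"spin":[0,0,0,0,0,0,0,0,0,0]}'; python3 f.py
```

```text
t: 11.3
tool_pos: [0.4695, -0.246, 0.0699]
orientation: [-0.335, 3.122, -0.0]
force: [1.3, 0.2, 1.7]
opening: 0.0214
gripper_force: 50.0
t 11.55 Fz 0.98 Fx_stand 1.56 Tn -0.492 Tu 0.077 pos [ 469.16 -246.08   69.9 ] last [ 468.97 -246.14   69.89] gf 50.0
```

```bash
python3 -m inch '{"travel":[[-0.002,0,0],[-0.004,0,0],[-0.006,0,0],[-0.008,0,0],[-0.008,0,0],[-0.008,0,0]],"spin":[0,0,0,0,0,0]}'>/dev/null; python3 f.py
python3 -m inch '{"travel":[[-0.002,0,0],[-0.004,0,0],[-0.005,0,0],[-0.005,0,0],[-0.005,0,0]],"spin":[0,0,0,0,0]}'>/dev/null; python3 f.py
python3 -m inch '{"travel":[[-0.002,0,0],[-0.004,0,0],[-0.005,0,0],[-0.005,0,0],[-0.005,0,0]],"spin":[0,0,0,0,0]}'>/dev/null; python3 f.py; python3 pad.py a
```

```text
t 12.30 Fz 1.62 Fx_stand -0.29 Tn -0.123 Tu 0.026 pos [ 476.82 -244.41   69.8 ] last [ 476.82 -244.43   69.83] gf 50.0
t 12.97 Fz 2.32 Fx_stand -0.97 Tn -0.028 Tu 0.050 pos [ 481.61 -243.33   69.76] last [ 481.61 -243.32   69.79] gf 50.0
t 13.63 Fz 2.15 Fx_stand -1.15 Tn -0.058 Tu 0.067 pos [ 486.57 -242.27   69.79] last [ 486.57 -242.26   69.79] gf 50.0
top pad 69 z 63.81 rise along axis mm 0.18
top stem 18 z 120.14 rise along axis mm 0.54
top bridge 268 z 109.27 rise along axis mm -0.02
top bronze centroid 338.2 177.36 95
side pad 137 z 64.14 rise along axis mm 0.09
side stem 14 z 118.01 rise along axis mm 0.18
side bridge 224 z 107.18 rise along axis mm -0.16
side bronze centroid 294.05 252.89 175
14.0333
```

```bash
for k in 1; do python3 -m inch '{"travel":[[-0.002,0,0],[-0.004,0,0],[-0.005,0,0],[-0.005,0,0],[-0.005,0,0]],"spin":[0,0,0,0,0]}'>/dev/null; python3 f.py; done
python3 -m inch '{"travel":[[-0.002,0,0],[-0.004,0,0],[-0.005,0,0],[-0.005,0,0],[-0.005,0,0]],"spin":[0,0,0,0,0]}'>/dev/null; python3 f.py; python3 pad.py b
```

```text
t 14.70 Fz 2.92 Fx_stand -2.16 Tn 0.226 Tu 0.036 pos [ 491.26 -241.24   69.72] last [ 491.24 -241.23   69.72] gf 50.0
t 15.37 Fz 1.80 Fx_stand -0.02 Tn -0.044 Tu 0.036 pos [ 496.42 -240.12   69.79] last [ 496.43 -240.13   69.82] gf 50.0
top pad 69 z 63.85 rise along axis mm -0.01
top stem 18 z 119.72 rise along axis mm 0.33
top bridge 268 z 109.42 rise along axis mm 0.02
top bronze centroid 338.15 177.4 96
side pad 137 z 63.99 rise along axis mm -0.15
side stem 14 z 117.79 rise along axis mm -0.54
side bridge 224 z 107.11 rise along axis mm -0.25
side bronze centroid 294.02 252.84 174
15.7667
```

```bash
sed -i 's/range(5)/range(3)/' f.py; python3 -m inch '{"travel":[[-0.002,0,0],[-0.004,0,0],[-0.005,0,0],[-0.005,0,0],[-0.005,0,0],[-0.005,0,0]],"spin":[0,0,0,0,0,0]}'; python3 f.py
python3 -m inch '{"travel":[[-0.002,0,0],[-0.004,0,0],[-0.005,0,0],[-0.005,0,0],[-0.005,0,0],[-0.005,0,0]],"spin":[0,0,0,0,0,0]}'; python3 f.py; python3 pad.py c x
python3 - <<'E'
import cv2,numpy as np
a=cv2.imread('pics/side_c.png')[190:310,200:350];b=cv2.imread('pics/top_c.png')[130:250,270:420]
cv2.imwrite('pics/in.png',cv2.resize(np.hstack([a,b]),(800,320),interpolation=cv2.INTER_CUBIC))
E
```

```text
t: 16.27
tool_pos: [0.5008, -0.2392, 0.0696]
orientation: [0.334, -3.123, -0.0]
force: [-3.6, -1.7, 2.9]
opening: 0.0217
gripper_force: 50.0
t 16.42 Fz 3.21 Fx_stand -3.89 Tn 0.650 Tu 0.008 pos [ 500.79 -239.18   69.63] last [ 500.8  -239.16   69.65] gf 50.0
t: 16.92
tool_pos: [0.5055, -0.238, 0.0694]
orientation: [0.334, -3.123, -0.001]
force: [-4.4, -1.5, 2.1]
opening: 0.0217
gripper_force: 50.0
t 17.07 Fz 2.20 Fx_stand -4.93 Tn 0.761 Tu -0.001 pos [ 505.45 -238.     69.42] last [ 505.45 -237.98   69.42] gf 50.0
top pad 69 z 63.89 rise along axis mm -0.1
top stem 18 z 119.69 rise along axis mm 0.18
top bridge 268 z 109.36 rise along axis mm -0.03
top bronze centroid 338.09 177.38 95
side pad 137 z 64.07 rise along axis mm -0.01
side stem 14 z 117.99 rise along axis mm 0.28
side bridge 224 z 107.09 rise along axis mm -0.15
side bronze centroid 294.01 252.79 173
17.4667
```

View pics/in.png

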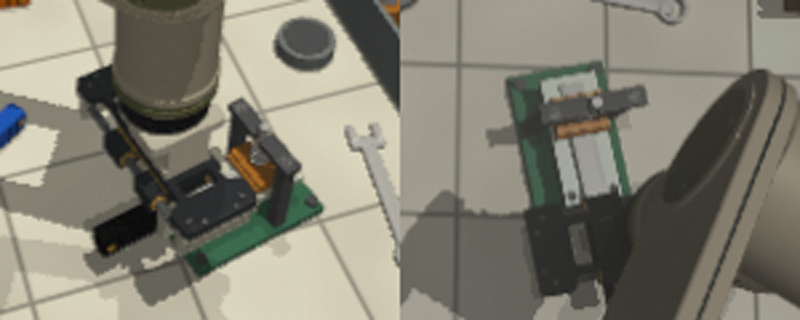

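The blade is centred under the bronze pad, with the pad at top crop (580,128). Drag has started at roughly 40 mm past the nose (Fx about -5 N, pitch moment rising). I'll go on in small steps.

```bash
python3 -m inch '{"travel":[[-0.002,0,0],[-0.004,0,0],[-0.005,0,0],[-0.005,0,0],[-0.005,0,0],[-0.005,0,0]],"spin":[0,0,0,0,0,0]}'>/dev/null; python3 f.py
python3 -m inch '{"travel":[[-0.002,0,0],[-0.004,0,0],[-0.005,0,0],[-0.005,0,0],[-0.005,0,0],[-0.005,0,0]],"spin":[0,0,0,0,0,0]}'>/dev/null; python3 f.py; python3 pad.py d
```

```text
t 18.12 Fz 2.55 Fx_stand -6.88 Tn 1.026 Tu -0.041 pos [ 509.87 -236.96   69.21] last [ 509.87 -236.95   69.21] gf 50.0
t 18.77 Fz 3.51 Fx_stand -7.87 Tn 1.252 Tu 0.003 pos [ 514.38 -235.92   69.07] last [ 514.38 -235.91   69.07] gf 50.0
top pad 69 z 63.97 rise along axis mm 0.31
top stem 18 z 120.23 rise along axis mm 0.7
top bridge 268 z 109.33 rise along axis mm -0.04
top bronze centroid 338.21 177.48 94
side pad 137 z 86.33 rise along axis mm 0.66
side stem 14 z 118.33 rise along axis mm 0.75
side bridge 224 z 110.39 rise along axis mm 0.08
side bronze centroid 293.94 251.62 141
19.1667
```

```bash
python3 -m inch '{"travel":[[-0.002,0,-0.0002],[-0.004,0,-0.0004],[-0.006,0,-0.0005],[-0.006,0,-0.0005],[-0.006,0,-0.0005],[-0.006,0,-0.0005]],"spin":[0,0,0,0,0,0]}'>/dev/null; python3 f.py; python3 pad.py e
```

```text
t 19.82 Fz 1.25 Fx_stand -7.53 Tn 1.128 Tu 0.007 pos [ 520.13 -234.52   69.28] last [ 520.16 -234.53   69.32] gf 50.0
top pad 69 z 64.29 rise along axis mm 0.35
top stem 18 z 120.46 rise along axis mm 1.0
top bridge 268 z 109.33 rise along axis mm -0.01
top bronze centroid 338.41 177.46 94
side pad 137 z 108.92 rise along axis mm 1.67
side stem 14 z 118.83 rise along axis mm 0.86
side bridge 224 z 116.6 rise along axis mm 0.08
side bronze centroid 294.16 250.57 105
20.2167
```

```bash
python3 -m inch '{"travel":[[-0.002,0,0],[-0.004,0,-0.0001],[-0.006,0,-0.0002],[-0.006,0,-0.0002],[-0.006,0,-0.0002],[-0.006,0,-0.0002],[-0.006,0,-0.0002]],"spin":[0,0,0,0,0,0,0]}'>/dev/null; python3 f.py; python3 pad.py g x; python3 go.py .5 -.2 .07 192.2
python3 - <<'E'
import cv2,numpy as np
a=cv2.imread('pics/side_g.png')[190:310,200:350];b=cv2.imread('pics/top_g.png')[130:250,270:420]
cv2.imwrite('pics/in2.png',cv2.resize(np.hstack([a,b]),(800,320),interpolation=cv2.INTER_CUBIC))
E
```

```text
t 20.95 Fz 1.13 Fx_stand -7.94 Tn 1.189 Tu -0.001 pos [ 525.78 -233.19   69.29] last [ 525.75 -233.15   69.26] gf 50.0
top pad 69 z 64.67 rise along axis mm 0.88
top stem 18 z 120.57 rise along axis mm 1.15
top bridge 268 z 109.41 rise along axis mm 0.05
top bronze centroid 338.53 177.41 97
side pad 137 z 144.22 rise along axis mm 137.75
side stem 14 z 118.61 rise along axis mm 1.29
side bridge 224 z 123.83 rise along axis mm 0.12
side bronze centroid 294.33 249.22 60
21.35
t 21.35 pos [ 0.5258 -0.2332  0.0693] heading -167.79 tilt [-0.003  0.001 -1.   ] F [-7.12 -2.29  1.09] op 0.0219 gf 49.98633921146393
travel [ 0.0182  0.0379 -0.0006] spin 0.0001
```

View pics/in2.png

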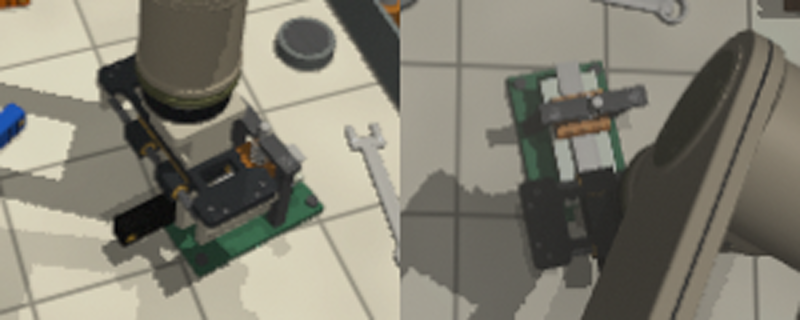

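All the measurements agree: the pad is lifted about 1 mm, drag is about 8 N, the blade is centred with its tip showing behind the pad (top crop (568,75)), and the tool is level. I'll let it settle and hand in.

```bash
python3 -m inch '{"travel":[[0,0,0],[0,0,0],[0,0,0],[0,0,0],[0,0,0]],"spin":[0,0,0,0,0]}'; python3 -c "
from plant import close_job
print(close_job())"
```

```text
t: 21.77
tool_pos: [0.5258, -0.2332, 0.0693]
orientation: [0.334, -3.12, -0.002]
force: [-8.8, -2.1, 0.5]
opening: 0.0213
gripper_force: 50.0
the job is handed in; nothing more can be done
None
```

The job is handed in at 21.8 s with no verdict shown: the feeler is still held level in the gripper, its blade snug under the pad at about 1 mm lift (my estimate from the depth images).

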